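# Slide the receiver board home and latch it

### The job

With a fingertip on its green tab, gently push the white board, flask and all, along the rails until you feel the board drop into its locating notches, and stop pushing there. Then push the red knob round to swing the latch bar fully across behind the tab. Do not pick up or carry anything, do not touch or upset the flask, and leave everything else on the bench where it stands.

Things in the scene. Friction and masses are not known exactly. Their poses are not given: they have to be found in the camera images.
- stand: Fixed stand: grey base 220 x 400 x 12 mm, two aluminium rails along its y between dark fences. Origin: centre of underside, z up. The board slides to stand +y. Rail tops 45 mm above the bench; fences 62 mm, at x +-67 to 73, y +-185, closed at +y. Notches 7 deep, 20 long take the four 16 mm long feet all at once, only with the board at y = 80 mm (2 mm play).
- seat (a point): Where the board's origin lies when it has dropped home: stand x 0, y 80, z 38 mm.
- board: Loose white board (about 0.5 kg), 130 (x) x 170 (y) x 10 mm, axes as the stand. Origin: mid-board at the level of its foot soles, 45 mm above the bench while riding the rails, 38 mm once dropped home. Upper face 19 mm above the origin. Starts 70 to 140 mm short of home; fences guide it with 2 mm play. A cork ring (radius 42, 9 high, at board y +20) holds the flask.
- push_tab (a point): Middle of the outer (-y) face of the green push tab on the board's trailing edge: an upright plate 80 mm wide (x), 8 thick, rising 35 mm above the board's upper face. The point is 17 mm above the upper face, 85 mm from the board's centre; the tab's top is 18 mm higher. Push it towards stand +y.
- flask: Loose amber conical flask standing in the board's cork ring, 68 mm wide at the foot and 88 mm high, 120 g; origin at the centre of its underside.
- latch (a joint): Latch bar angle (rad) about an upright pivot at stand x -90, y -22 mm. 0: bar outside the near fence, pointing to stand -y; grows counterclockwise seen from above to a stop at 1.57, where it points to stand +x, behind the tab of a seated board. Starts 0 to 0.3; stays where left (0.7 N at the knob moves it). Bar 14 mm wide, 68 to 76 mm above the bench.
- latch_knob (a point): On the axis of the red upright knob at the end of the latch bar, 70 mm from the pivot; radius 8 mm. This point is 92 mm above the bench, 16 mm above the bar; the knob's top is 108 mm above the bench. Push the knob round from outside.
- jar: Small glass jar with blue lid, 48 mm wide, 75 mm high, beyond the stand's far side; origin under its centre. Leave alone.
- stopper: Green plastic stopper, 32 mm wide, 40 mm high, standing on the bench on the robot's side of the stand; origin under its centre. Leave alone.
- reagent: Amber bottle 72 mm wide, 160 mm high, on the bench to the robot's right. Leave alone.
- wash: White wash bottle 68 mm wide, 170 mm high, to the robot's right. Leave alone.
- beaker: Glass beaker 72 mm wide, 90 mm high, to the robot's right. Leave alone.
- spatula: Lab spatula 180 mm long lying on the bench to the robot's left. Leave alone.
Mind the look-alikes: they are no part of the job. What is shaped like the board but orange or yellow is not meant. Leave any turquoise look-alike of the flask alone.

How it is judged:
On the way, in this order (a step that is already met when the one before it is completed fails the run):
1. the board has dropped into its notches, the latch still open (z of board in the frame of stand between 0.035 and 0.0405 m and y of board in the frame of stand between 0.075 and 0.085 m and angle between the z axis of board and the z axis of stand, either way round below 0.03 rad and value of joint latch below 0.7 rad), for 0.2 s.
2. the latch bar is across behind the tab (z of board in the frame of stand between 0.035 and 0.0405 m and y of board in the frame of stand between 0.075 and 0.085 m and angle between the z axis of board and the z axis of stand, either way round below 0.03 rad and value of joint latch above 1.35 rad), for 0.2 s.
At the end, for the whole second after the job is handed in: The board lies level in its notches (within 5 mm of home along the rails and 2.5 mm of full depth), the latch bar is swung to at least 1.35 rad, and the flask stands upright in its ring, all at rest (all of step 2 and angle between flask's own z axis and vertical below 0.1 rad and z of flask in the frame of board below 0.023 m and linear speed of board below 0.02 m/s and linear speed of flask below 0.03 m/s); the robot touches nothing.
It fails at once if the board is lifted (7 mm above its riding height) or tipped (z of board in the frame of stand above 0.052 m or angle between board's own z axis and vertical above 0.15 rad).
It fails at once if the board is shoved with more than 40 N (contact force between any of the arm, the fingers and board above 40 N).
It fails at once if the flask is touched by the robot (contact force between any of the fingers, the arm and flask above 0.5 N).
It fails at once if the flask is tipped or leaves its ring (angle between flask's own z axis and vertical above 0.3 rad or z of flask in the frame of board above 0.03 m).
It fails at once if one of the other things on the bench is moved more than 20 mm (distance of any of jar, stopper, reagent, wash, beaker, spatula from where it was at the start of the episode above 0.02 m).
It also fails if it takes over 54 s, if anything falls off the work surface, if the arm or the gripper's body presses on something with over 40 N, if the wrist force passes 120 N, or if a joint passes its speed limit or range.

### The arm

A 6-joint arm with a two-finger parallel gripper is mounted at the origin on the work surface. World frame = base frame: x ahead of the robot, y to its left, z up, the work surface at z = 0. Lengths are in m, angles in rad, forces in N, time in s.
With the tool pointing down it reaches from about 0.35 to 0.725 m from the base axis. Payload 4.3 kg.
Tool frame: the origin (TCP) lies on the mounting face of the last link; the fingertips stand 173 mm ahead of it and the grasp point (between the pads) lies 155 mm ahead of it; z points along the fingers, y is the line along which they close (so a half turn about z gives the same grasp; the last joint's range is limited). The gripper opens to 85 mm and grips with 20 to 120 N. Pads are 22 mm wide; open, the fingers measure 114 mm over their backs; the gripper's body (76 mm by 85 mm) begins 54 mm behind the grasp point. The pads swing forward as they close: fully open they stand 13 mm farther back than shut.
Start: joints at [1.018, 0.377, 0.081, 1.274, 0, 1.46], TCP at [0.246, 0.52, 0.405] pointing down, gripper open.
Joint ranges: [-2.72, 2.72], [-0.84, 1.66], [-1.02, 1.22], [-1.77, 2.12], [-1.37, 1.28], [-3.14, 3.14]. Speed limits (rad/s): [2.57, 2.57, 3.14, 3.14, 3.14, 3.14].

### API

Orientations are given as a rotation vector (axis times angle).
In Python, from plant import arm gives the robot as it stands.
- The arm moves only by the tool servo_tool, never from a script. Its argument "steps" is a list of rows, each an object with "delta_pos": the shift along the tool's x, y, z in m, a list of three; "spin": the turn about the tool's z in rad. In form: [{"delta_pos": [tx, ty, tz], "spin": spin}, ...]. A call has 1 to 12 rows; each row is the pose to reach, as a shift and turn from the pose commanded when the call began, along the tool's axes at that moment; what a row does not reach only later rows make up. A row lasts 1/10 s, in which the tool goes at most 50 mm and 8.59 degrees, less where a joint would pass 70% of its speed; a pose out of reach is approached as far as the arm can. A call with a gripper value outside its range is refused whole. "gripper" is the opening in per cent of the stroke, from 0 (shut) to 100 (fully open), set as the call begins (left out, the last holds). The fingers move at their own pace and stop on an object; the grip force is fixed at half the most. Time passes only in rows, so rows that repeat a pose let the fingers close. It gives the time, the measured TCP pose, the force, the opening and the grip force at its end, in the units of the state.
- arm.get_obs(): the state, without advancing time (a new reading comes with each control period).
- arm.capture(name): name is "scene" or "side" or "wrist"; returns the picture (480x640x3 uint8, blue, green, red); there is no depth.
- arm.camera_model(name): a dict with "fx", "fy", "cx", "cy" (pixels), "xyz" and "attitude" of the camera in the world. Camera axes: x right, y up, looking along -z (the intrinsics and any distortion apply to the point x, -y, -z); pixel columns grow to the right and rows downward; lengths in m; the calibration is good to about 2 mm. A picture is of the moment at which its call begins: read the wrist's pose just before it. camera_model takes no time and is no camera call; for the wrist camera it gives the pose at the moment of the call.
- arm.sign_off(): hands the job in; it is judged then, once.
The state is a dict: "clock": time; "joint_positions": joint angles; "joint_vel": joint speeds; "joint_efforts": joint torques, N m; "tool_pos": TCP position; "ee_rot": TCP orientation; "force": force on the tool from outside, world axes, zero at the start; "torque": the same for the moment, N m; "opening": finger opening in m; "grip_force": force on a finger pad.
Only numpy, scipy, OpenCV 4.12 (cv2) and the standard library are available. Lean on these libraries where they do the work, as an engineer would, in place of code of your own. Each camera call takes 0.05 s, during which the arm holds its last target. There are 200 camera calls.

## Working session

There is one attempt and no reset: what is moved stays moved. The work goes in short steps, Python scripts to look and compute and a tool call to move; the robot and the scene stay as the last step left them, time stands still between calls to the robot, and variables do not carry over. Pictures are saved under pics/ and viewed, at most 10 in all, crops included, and the job is handed in when it is done.

Besides the shell and the picture viewer there is one more tool, called after "Emit:" by a JSON object that holds its "op" and its "data". servo_tool: Moves the arm, as the interface text tells. Its arguments: {"type":"object","properties":{"steps":{"type":"array","items":{"type":"object","properties":{"delta_pos":{"type":"array","items":{"type":"number"}},"spin":{"type":"number"}}}},"gripper":{"type":"number"}},"required":["steps"]}

```bash
mkdir -p pics; ls; python3 - <<'E'
from plant import arm
import cv2
o=arm.get_obs();print(o)
for n in("scene","side"):
    cv2.imwrite(f"pics/{n}0.png",arm.capture(n));print(n,arm.camera_model(n))
E
```

```text
pics
{'clock': 0.0, 'joint_positions': array([ 1.01774185e+00,  3.78096126e-01,  7.96280061e-02,  1.27435932e+00,
       -1.81864525e-06,  1.46049994e+00]), 'joint_vel': array([-0.000591  , -0.00148376, -0.00010471,  0.00149183, -0.00173682,
        0.00048601]), 'joint_efforts': array([-1.00683552e-03, -4.63609993e+01,  2.69872123e+01,  2.09968560e-02,
       -3.27502594e-04,  1.36371136e-05]), 'tool_pos': array([0.24618957, 0.51931121, 0.40374242]), 'ee_rot': array([-6.89670733e-01, -3.06427890e+00,  3.01687381e-03]), 'force': array([-0.41712802, -0.00329297, -0.78682969]), 'torque': array([-0.01658231,  0.01164807, -0.00054596]), 'grip_force': 0.0, 'opening': 0.08503801039704523}
scene {'fx': 556.3031595769438, 'fy': 556.3031595769438, 'cx': 328.4289974625112, 'cy': 238.25910468750988, 'xyz': array([ 1.12564916, -0.75396697,  0.91880643]), 'attitude': array([0.78335226, 0.30852577, 0.65346601])}
side {'fx': 609.7289995365161, 'fy': 609.7289995365161, 'cx': 316.1870366575982, 'cy': 238.51918426850713, 'xyz': array([-0.15192762, -1.12628167,  0.88310615]), 'attitude': array([ 0.98187452, -0.27757449, -0.53748596])}
```

View pics/scene0.png

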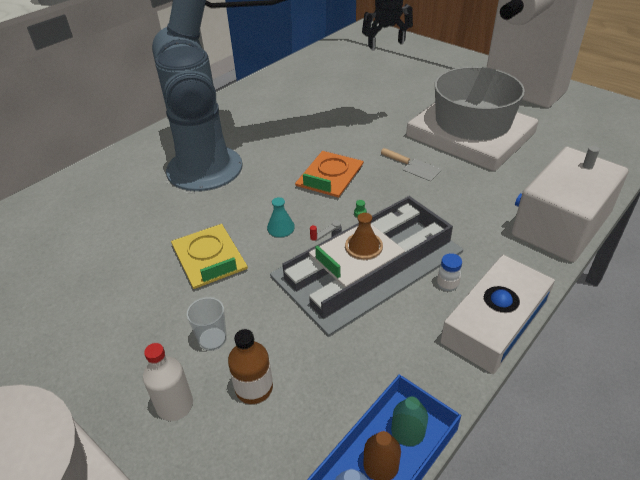

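View pics/side0.png

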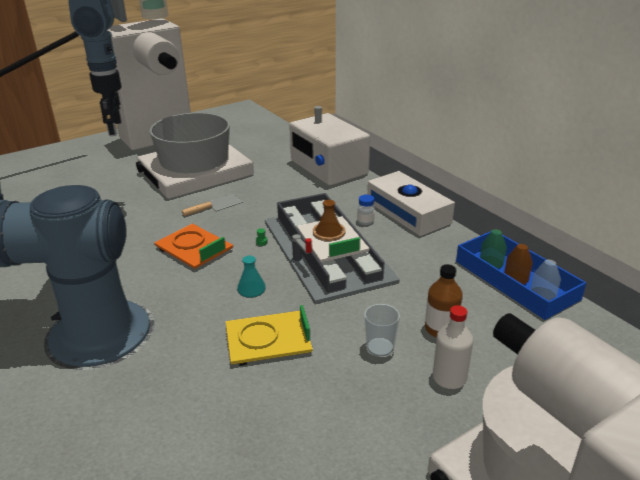

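The scene view shows the stand at about (365,265), with the tab at (328,262), the knob at (313,233) and the flask at (365,235). In the side view the stand is at (328,245), the tab at (345,247) and the knob at (308,245). I'll zoom in on both to pick out the corners.

```bash
python3 - <<'E'
import cv2
a=cv2.imread("pics/scene0.png")[190:335,265:465];b=cv2.imread("pics/side0.png")[180:310,250:410]
cv2.imwrite("pics/c1.png",cv2.resize(a,None,fx=4,fy=4,interpolation=cv2.INTER_CUBIC))
cv2.imwrite("pics/c2.png",cv2.resize(b,None,fx=4.5,fy=4.5,interpolation=cv2.INTER_CUBIC))
E
```

```text
(no output)
```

View pics/c1.png

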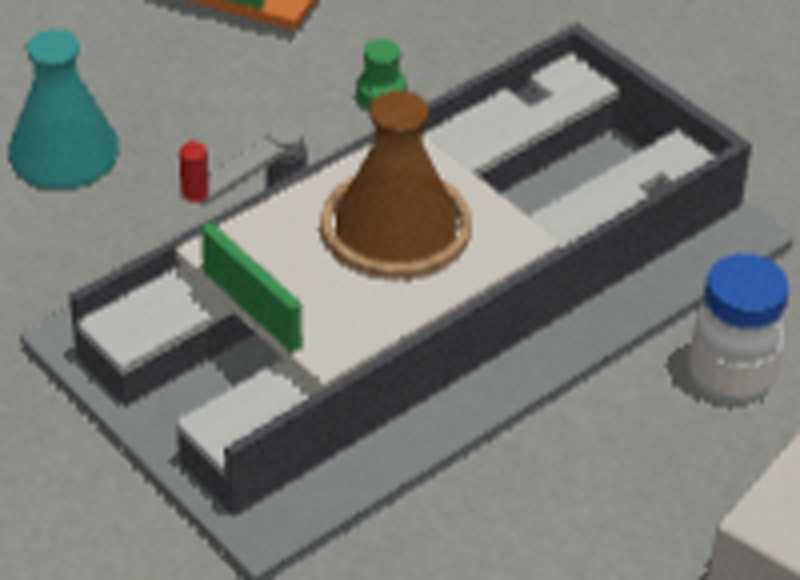

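View pics/c2.png

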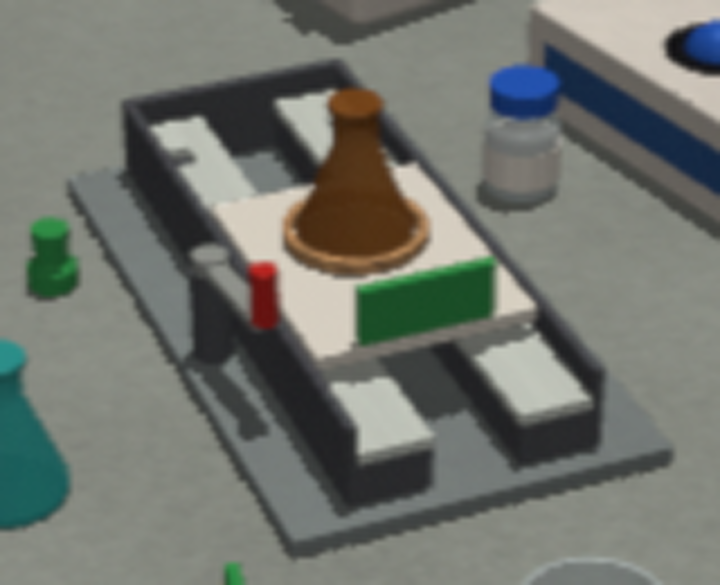

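```bash
cat > h.py <<'E'
from plant import arm
import numpy as np, cv2
from scipy.spatial.transform import Rotation as R
from scipy.optimize import least_squares
F=np.diag([1.,-1,-1])
def proj(P,m):
    P=np.atleast_2d(P); c=R.from_rotvec(m["attitude"]).inv().apply(P-m["xyz"])@F
    return np.c_[m["fx"]*c[:,0]/c[:,2]+m["cx"],m["fy"]*c[:,1]/c[:,2]+m["cy"]]
def S(p,P):
    P=np.atleast_2d(P)/1000; return R.from_rotvec([0,0,p[2]]).apply(P)+[p[0],p[1],0]
E
cat > fit.py <<'E'
from h import *
ms,md=arm.camera_model("scene"),arm.camera_model("side")
f=[[-110,-200,12],[110,-200,12],[110,200,12],[-110,200,12],[-73,-185,62],[73,-185,62],[73,185,62],[-73,185,62]]
us=dict(zip([0,1,2,4,5,6,7],[(22,340),(250,578),(790,240),(73,295),(228,455),(748,147),(575,25)]))
ud=dict(zip([0,1,3,4,5,6,7],[(292,543),(670,450),(70,183),(352,432),(602,372),(340,62),(125,103)]))
cs=lambda u:(np.array(u)+.5)/4-.5+[265,190]
cd=lambda u:(np.array(u)+.5)/4.5-.5+[250,180]
ts=[(204,232),(204,262),(300,315),(300,348)];td=[(357,288),(357,343),(493,262),(493,315)]
ks=[(194,147),(195,198)];kd=[(263,268),(264,325)]
def res(q):
    r=[]
    for i,u in us.items(): r.append(proj(S(q,f[i]),ms)[0]-cs(u))
    for i,u in ud.items(): r.append(proj(S(q,f[i]),md)[0]-cd(u))
    T=[[x,q[3]*1000-85,z] for x in(-40,40) for z in(99,64)]
    r+=list(proj(S(q,T),ms)-cs(ts))+list(proj(S(q,T),md)-cd(td))
    k=[-90+70*np.sin(q[4]),-22-70*np.cos(q[4])]
    K=[k+[108],k+[76]]
    r+=list(proj(S(q,K),ms)-cs(ks))+list(proj(S(q,K),md)-cd(kd))
    return np.ravel(r)
o=least_squares(res,[.6,.05,-.2,-.04,.1],loss="soft_l1"); q=o.x
print(q); print(res(q).reshape(-1,2).round(1).tolist())
print("tab",S(q,[0,q[3]*1000-85,81]),"knob",S(q,[-90+70*np.sin(q[4]),-22-70*np.cos(q[4]),92]),"seat",S(q,[0,80,38]),"pivot",S(q,[-90,-22,76]))
E
python3 fit.py
```

```text
[ 0.59355394 -0.01511201 -0.21709767 -0.03027331  0.09398435]
[[-1.4, -2.8], [0.4, -0.9], [1.4, -1.3], [-1.3, -0.9], [0.2, -0.7], [-1.5, 0.4], [-1.8, 0.2], [0.3, -0.3], [1.7, -0.8], [-0.4, -1.7], [-0.7, -0.3], [1.1, -0.5], [1.7, 0.1], [0.7, 0.5], [0.2, -3.1], [0.8, 1.0], [-0.9, -3.0], [-0.7, 0.4], [0.2, -0.0], [0.3, 0.0], [0.8, -1.0], [0.5, -0.7], [-0.5, 0.0], [-0.2, -2.0], [0.4, 0.0], [0.5, -1.4]]
tab [[ 0.56872449 -0.12767948  0.081     ]] knob [[ 0.49233164 -0.08668011  0.092     ]] seat [[0.61078565 0.06301013 0.038     ]] pivot [[ 0.50092782 -0.01720993  0.076     ]]
```

```bash
cat >> h.py <<'E'
Q=np.array([0.59355,-0.01511,-0.21710])
def go(x,y,tip,q=Q):
    "delta in tool axes + spin to bring tips to stand (x,y) mm, tip height mm, tool x along stand +y"
    o=arm.get_obs(); r=R.from_rotvec(o["ee_rot"])
    t=S(q,[x,y,tip+173])[0]; d=r.inv().apply(t-o["tool_pos"])
    w=R.from_matrix(np.array([[-np.sin(q[2]),np.cos(q[2]),0],[np.cos(q[2]),np.sin(q[2]),0],[0,0,-1]]).T)
    print("delta",d.round(4),"rot",(r.inv()*w).as_rotvec().round(3))
def st(q=Q):
    o=arm.get_obs(); p=R.from_rotvec([0,0,-q[2]]).apply(o["tool_pos"]-[q[0],q[1],0])*1000
    print("t",round(o["clock"],2),"stand xy,tip",p.round(1)-[0,0,173],"F",o["force"].round(1))
E
python3 -c "
from h import *
st(); go(0,-152,231)"
```

```text
t 0.1 stand xy,tip [-454.3  447.1  230.9] F [ 0.3  0.  -1. ]
delta [-0.5768 -0.4822  0.0006] rot [-2.000e-03  1.000e-03  1.345e+00]
```

Emit:
{"op": "servo_tool", "data": {"gripper": 0, "steps": [{"delta_pos": [-0.036, -0.03, 0], "spin": 0.13}, {"delta_pos": [-0.072, -0.06, 0], "spin": 0.26}, {"delta_pos": [-0.108, -0.09, 0], "spin": 0.39}, {"delta_pos": [-0.144, -0.12, 0], "spin": 0.52}, {"delta_pos": [-0.18, -0.15, 0], "spin": 0.65}, {"delta_pos": [-0.216, -0.181, 0], "spin": 0.78}, {"delta_pos": [-0.252, -0.211, 0], "spin": 0.91}, {"delta_pos": [-0.288, -0.241, 0], "spin": 1.04}, {"delta_pos": [-0.324, -0.271, 0], "spin": 1.17}, {"delta_pos": [-0.36, -0.301, 0], "spin": 1.3}, {"delta_pos": [-0.396, -0.331, 0], "spin": 1.345}, {"delta_pos": [-0.432, -0.361, 0], "spin": 1.345}]}}

```text
clock: 1.3
tool_pos: [0.4823, 0.0063, 0.4044]
ee_rot: [-2.45, -1.966, 0.0]
force: [1.1, 1.2, 0.4]
opening: 0.0
grip_force: 0.0
```

```bash
python3 -c "
from h import *
st(); go(0,-152,231)"
```

```text
t 1.3 stand xy,tip [-113.3   -3.   231.4] F [1.1 1.2 0.4]
delta [-0.1488  0.1135  0.0003] rot [-0.    -0.    -0.001]
```

Emit:
{"op": "servo_tool", "data": {"steps": [{"delta_pos": [-0.035, 0.027, 0], "spin": 0}, {"delta_pos": [-0.07, 0.054, 0], "spin": 0}, {"delta_pos": [-0.11, 0.084, 0], "spin": 0}, {"delta_pos": [-0.149, 0.1135, 0], "spin": 0}, {"delta_pos": [-0.149, 0.1135, 0], "spin": 0}]}}

```text
clock: 1.8
tool_pos: [0.5624, -0.1668, 0.403]
ee_rot: [2.454, 1.96, -0.002]
force: [-0.9, 0.6, -0.6]
opening: 0.0002
grip_force: 0.0
```

```bash
python3 -c "
from h import *
st(); go(0,-150,76)
m=arm.camera_model('wrist');im=arm.capture('wrist')
for x,y,z in((-40,-115,99),(40,-115,99),(-67,-185,62),(67,-185,62),(-83,-92,108)):
  print(proj(S(Q,[x,y,z]),m).round(0))
cv2.imwrite('pics/w1.png',im)"
```

```text
t 1.8 stand xy,tip [   2.2 -154.8  230. ] F [-0.9  0.6 -0.6]
delta [ 0.0051 -0.0023  0.154 ] rot [ 0.     0.002 -0.006]
[[253. 176.]]
[[363. 175.]]
[[233. 251.]]
[[386. 250.]]
[[187. 144.]]
```

View pics/w1.png

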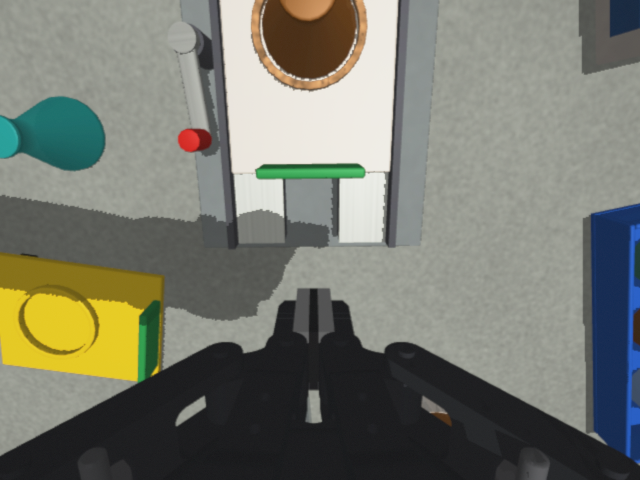

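The wrist view has the tab's outer edge at about (258–363,178) and the knob at (190,139), both within a few mm of the fit. Next I descend behind the tab.

Emit:
{"op": "servo_tool", "data": {"steps": [{"delta_pos": [0, 0, 0.04], "spin": 0}, {"delta_pos": [0, 0, 0.08], "spin": 0}, {"delta_pos": [0, 0, 0.12], "spin": 0}, {"delta_pos": [0, 0, 0.145], "spin": 0}, {"delta_pos": [0, 0, 0.154], "spin": 0}, {"delta_pos": [0, 0, 0.154], "spin": 0}, {"delta_pos": [0, 0, 0.154], "spin": 0}]}}

```text
clock: 2.55
tool_pos: [0.5613, -0.1614, 0.2522]
ee_rot: [2.447, 1.968, 0.002]
force: [0.4, -0.1, 0.1]
opening: -0.0005
grip_force: 0.0
```

Emit:
{"op": "servo_tool", "data": {"steps": [{"delta_pos": [0.005, 0, 0], "spin": 0}, {"delta_pos": [0.01, 0, 0], "spin": 0}, {"delta_pos": [0.015, 0, 0], "spin": 0}, {"delta_pos": [0.02, 0, 0], "spin": 0}, {"delta_pos": [0.024, 0, 0], "spin": 0}, {"delta_pos": [0.028, 0, 0], "spin": 0}, {"delta_pos": [0.032, 0, 0], "spin": 0}, {"delta_pos": [0.036, 0, 0], "spin": 0}]}}

```text
clock: 3.35
tool_pos: [0.5688, -0.1273, 0.2512]
ee_rot: [2.448, 1.965, -0.003]
force: [-1.9, -5.1, 1.7]
opening: 0.0001
grip_force: 2.6
```

```bash
python3 -c "
from h import *
st()"
```

```text
t 3.35 stand xy,tip [  -0.  -114.9   78.2] F [-1.9 -5.1  1.7]
```

Contact is made, with about 5 N of sliding force. I keep pushing.

Emit:
{"op": "servo_tool", "data": {"steps": [{"delta_pos": [0.005, 0, 0], "spin": 0}, {"delta_pos": [0.01, 0, 0], "spin": 0}, {"delta_pos": [0.015, 0, 0], "spin": 0}, {"delta_pos": [0.02, 0, 0], "spin": 0}, {"delta_pos": [0.025, 0, 0], "spin": 0}, {"delta_pos": [0.03, 0, 0], "spin": 0}, {"delta_pos": [0.035, 0, 0], "spin": 0}, {"delta_pos": [0.04, 0, 0], "spin": 0}, {"delta_pos": [0.045, 0, 0], "spin": 0}, {"delta_pos": [0.05, 0, 0], "spin": 0}, {"delta_pos": [0.055, 0, 0], "spin": 0}, {"delta_pos": [0.06, 0, 0], "spin": 0}]}}

```text
clock: 4.55
tool_pos: [0.5817, -0.0687, 0.2512]
ee_rot: [2.448, 1.965, -0.003]
force: [-1.5, -5.0, 2.1]
opening: 0.0002
grip_force: 2.8
```

Emit:
{"op": "servo_tool", "data": {"steps": [{"delta_pos": [0.003, 0, 0], "spin": 0}, {"delta_pos": [0.006, 0, 0], "spin": 0}, {"delta_pos": [0.009, 0, 0], "spin": 0}, {"delta_pos": [0.012, 0, 0], "spin": 0}, {"delta_pos": [0.015, 0, 0], "spin": 0}, {"delta_pos": [0.018, 0, 0], "spin": 0}, {"delta_pos": [0.02, 0, 0], "spin": 0}, {"delta_pos": [0.022, 0, 0], "spin": 0}]}}

```text
clock: 5.35
tool_pos: [0.5864, -0.0473, 0.2512]
ee_rot: [2.448, 1.965, -0.003]
force: [-0.9, -6.1, 3.3]
opening: 0.0002
grip_force: 3.0
```

```bash
python3 -c "
from h import *
st()"
```

```text
t 5.35 stand xy,tip [ -0.1 -33.   78.2] F [-0.9 -6.1  3.3]
```

Emit:
{"op": "servo_tool", "data": {"steps": [{"delta_pos": [0.002, 0, 0], "spin": 0}, {"delta_pos": [0.004, 0, 0], "spin": 0}, {"delta_pos": [0.006, 0, 0], "spin": 0}, {"delta_pos": [0.008, 0, 0], "spin": 0}, {"delta_pos": [0.01, 0, 0], "spin": 0}, {"delta_pos": [0.011, 0, 0], "spin": 0}]}}

```text
clock: 5.95
tool_pos: [0.5887, -0.0365, 0.2512]
ee_rot: [2.448, 1.965, -0.003]
force: [-1.8, -7.0, 2.3]
opening: -0.0001
grip_force: 3.0
```

Emit:
{"op": "servo_tool", "data": {"steps": [{"delta_pos": [0.001, 0, 0], "spin": 0}, {"delta_pos": [0.002, 0, 0], "spin": 0}, {"delta_pos": [0.003, 0, 0], "spin": 0}]}}

```text
clock: 6.25
tool_pos: [0.5893, -0.0337, 0.2512]
ee_rot: [2.448, 1.965, -0.003]
force: [-1.3, -6.0, 4.2]
opening: 0.0001
grip_force: 3.0
```

Emit:
{"op": "servo_tool", "data": {"steps": [{"delta_pos": [0.001, 0, 0], "spin": 0}, {"delta_pos": [0.002, 0, 0], "spin": 0}]}}

```text
clock: 6.45
tool_pos: [0.5897, -0.0317, 0.2512]
ee_rot: [2.448, 1.965, -0.003]
force: [-1.5, -5.9, 2.1]
opening: 0.0006
grip_force: 2.9
```

Emit:
{"op": "servo_tool", "data": {"steps": [{"delta_pos": [0.001, 0, 0], "spin": 0}, {"delta_pos": [0.002, 0, 0], "spin": 0}]}}

```text
clock: 6.65
tool_pos: [0.5899, -0.0291, 0.2506]
ee_rot: [2.449, 1.967, -0.002]
force: [-2.3, -3.9, 2.7]
opening: 0.0004
grip_force: 2.6
```

Emit:
{"op": "servo_tool", "data": {"steps": [{"delta_pos": [0, 0, 0], "spin": 0}, {"delta_pos": [0, 0, 0], "spin": 0}]}}

```text
clock: 6.85
tool_pos: [0.5899, -0.029, 0.2507]
ee_rot: [2.449, 1.967, -0.001]
force: [-1.5, -4.2, 1.3]
opening: -0.0002
grip_force: 2.3
```

```bash
python3 - <<'E'
from h import *
st()
m=arm.camera_model('side');im=arm.capture('side')
for y,dz in((80,0),(80,-7),(77,0)):
  print(y,dz,proj(S(Q,[[-40,y-85,99+dz],[40,y-85,99+dz],[65,y+85,64+dz],[-65,y-85,64+dz]]),m).round(1).tolist())
cv2.imwrite('pics/s2.png',cv2.resize(im[180:310,250:410],None,fx=4.5,fy=4.5,interpolation=cv2.INTER_CUBIC))
E
```

```text
t 6.85 stand xy,tip [ -0.5 -14.4  77.7] F [-1.5 -4.2  1.3]
80 0 [[312.9, 221.6], [342.2, 215.5], [326.8, 196.5], [303.9, 235.4]]
80 -7 [[312.9, 224.0], [342.2, 217.9], [326.9, 198.7], [304.0, 237.7]]
77 0 [[313.3, 222.2], [342.6, 216.1], [327.2, 197.0], [304.3, 236.0]]
```

View pics/s2.png

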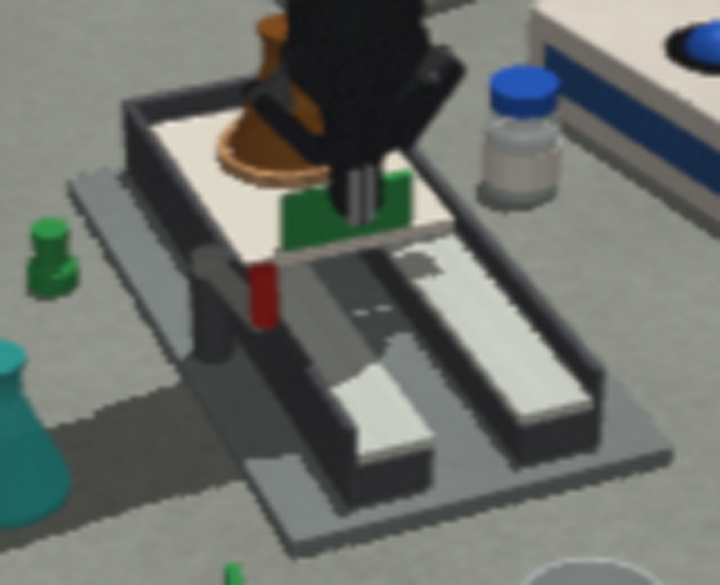

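Emit:
{"op": "servo_tool", "data": {"steps": [{"delta_pos": [0.0005, 0, 0], "spin": 0}, {"delta_pos": [0.001, 0, 0], "spin": 0}]}}

```text
clock: 7.1
tool_pos: [0.5903, -0.0279, 0.2506]
ee_rot: [2.449, 1.968, -0.0]
force: [-1.5, -4.2, 0.7]
opening: 0.0003
grip_force: 2.2
```

Emit:
{"op": "servo_tool", "data": {"steps": [{"delta_pos": [0.0005, 0, 0], "spin": 0}, {"delta_pos": [0.001, 0, 0], "spin": 0}]}}

```text
clock: 7.3
tool_pos: [0.5905, -0.0271, 0.2507]
ee_rot: [2.449, 1.967, -0.001]
force: [-1.7, -6.4, -0.7]
opening: -0.0003
grip_force: 3.2
```

Emit:
{"op": "servo_tool", "data": {"steps": [{"delta_pos": [0.0005, 0, 0], "spin": 0}, {"delta_pos": [0.001, 0, 0], "spin": 0}]}}

```text
clock: 7.5
tool_pos: [0.5909, -0.0267, 0.2507]
ee_rot: [2.448, 1.966, -0.003]
force: [-0.8, -8.7, -0.3]
opening: 0.0
grip_force: 4.1
```

Force now builds against a firm stop (8.7 N, little further travel), so the board should be in its notches. I'll back off and rise for a look.

Emit:
{"op": "servo_tool", "data": {"steps": [{"delta_pos": [-0.01, 0, 0], "spin": 0}, {"delta_pos": [-0.03, 0, 0], "spin": 0}, {"delta_pos": [-0.05, 0, 0], "spin": 0}, {"delta_pos": [-0.06, 0, -0.02], "spin": 0}, {"delta_pos": [-0.06, 0, -0.06], "spin": 0}, {"delta_pos": [-0.06, 0, -0.1], "spin": 0}, {"delta_pos": [-0.06, 0, -0.1], "spin": 0}, {"delta_pos": [-0.06, 0, -0.1], "spin": 0}]}}

```text
clock: 8.3
tool_pos: [0.5784, -0.0843, 0.3519]
ee_rot: [2.448, 1.968, 0.006]
force: [-0.6, -1.2, -1.5]
opening: -0.0002
grip_force: 0.0
```

```bash
python3 - <<'E'
from h import *
st(); go(-124,-92,130)
ims=[]
for n,u,v,w,h in(("scene",285,190,180,110),("side",260,180,160,110)):
  m=arm.camera_model(n);im=arm.capture(n)
  for dz in(0,-7): print(n,dz,proj(S(Q,[[-40,-5,99+dz],[40,-5,99+dz],[40,-5,64+dz],[65,165,64+dz]]),m).round(1).tolist())
  ims.append(cv2.resize(im[v:v+h,u:u+w],(560,int(h*560/w)),interpolation=cv2.INTER_CUBIC)[:299 if n=="scene" else 300])
cv2.imwrite('pics/s3.png',ims[0]);cv2.imwrite('pics/s4.png',np.vstack(ims))
E
```

```text
t 8.3 stand xy,tip [ 1.000e-01 -7.090e+01  1.789e+02] F [-0.6 -1.2 -1.5]
delta [-0.0212 -0.1242  0.0484] rot [ 0.003 -0.002  0.001]
scene 0 [[355.5, 223.4], [379.1, 242.6], [378.5, 254.2], [441.6, 228.0]]
scene -7 [[355.5, 225.8], [379.0, 244.9], [378.4, 256.5], [441.2, 230.2]]
side 0 [[312.9, 221.6], [342.2, 215.5], [342.1, 227.2], [326.8, 196.5]]
side -7 [[312.9, 224.0], [342.2, 217.9], [342.1, 229.6], [326.9, 198.7]]
```

View pics/s4.png

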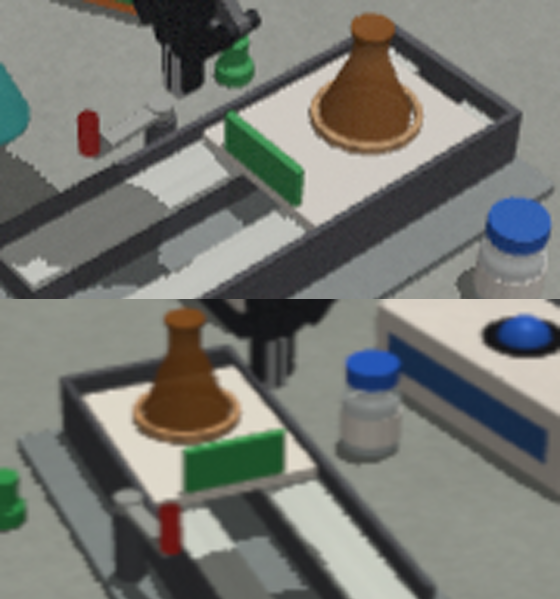

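```bash
python3 - <<'E'
from h import *
ms,md=arm.camera_model("scene"),arm.camera_model("side")
T=lambda y,dz,q:S(q,[[x,y-85,z+dz] for x in(-40,40) for z in(99,64)])
s0=(np.array([(204,232),(204,262),(300,315),(300,348)])+.5)/4-.5+[265,190]
d0=(np.array([(357,288),(357,343),(493,262),(493,315)])+.5)/4.5-.5+[250,180]
s1=(np.array([(225,120),(227,148),(302,177),(302,205)])+.5)/3.111-.5+[285,190]
d1=(np.array([(184,153),(187,191),(284,134),(284,171)])+[0,0]+.5)/3.5-.5+[260,180]
for s,d in((s0,d0),(s1,d1)):
  f=lambda p:np.ravel([proj(T(p[0],p[1],Q+[p[2]/1e3,0,0]),ms)-s,proj(T(p[0],p[1],Q+[p[2]/1e3,0,0]),md)-d])
  o=least_squares(f,[0,0,0],x_scale=10);print(o.x.round(1),f(o.x).round(1))
E
```

```text
[-29.5  -2.9  -0. ] [ 0.5 -2.3  1.1  1.8 -0.6 -2.2 -0.4  1.1  0.1  0.8  0.1  0.8  0.6 -0.2
  0.3  0.2]
[ 86.5 -10.5   1.4] [ 1.2 -2.2  0.3  0.2 -0.  -1.4 -0.7  1.1  0.3  0.5 -0.3  1.3  0.8 -0.2
  0.7  0.9]
```

The refit shows the tab 7.6 mm lower than at the start, so the board is seated, and the flask is upright in its ring. The latch is next.

Emit:
{"op": "servo_tool", "data": {"steps": [{"delta_pos": [-0.007, -0.04, 0], "spin": 0}, {"delta_pos": [-0.014, -0.08, 0], "spin": 0}, {"delta_pos": [-0.021, -0.124, 0], "spin": 0}, {"delta_pos": [-0.021, -0.124, 0.02], "spin": 0}, {"delta_pos": [-0.021, -0.124, 0.06], "spin": 0}, {"delta_pos": [-0.021, -0.124, 0.085], "spin": 0}, {"delta_pos": [-0.021, -0.124, 0.094], "spin": 0}, {"delta_pos": [-0.021, -0.124, 0.094], "spin": 0}, {"delta_pos": [-0.021, -0.124, 0.094], "spin": 0}]}}

```text
clock: 9.3
tool_pos: [0.4525, -0.0783, 0.257]
ee_rot: [-2.449, -1.968, -0.001]
force: [-0.0, 0.5, 0.4]
opening: 0.0002
grip_force: 0.0
```

```bash
python3 - <<'E'
from h import *
st()
o=arm.get_obs();p=R.from_rotvec([0,0,-Q[2]]).apply(o["tool_pos"]-[Q[0],Q[1],0])*1000
for th in np.arange(0,1.61,.1):
  k=np.array([-90+70*np.sin(th),-22-70*np.cos(th)])-22*np.array([np.cos(th),np.sin(th)])
  d=(k-p[:2])/1000; print(round(th,2),"x",d[1].round(4),"y",d[0].round(4))
E
```

```text
t 9.3 stand xy,tip [-124.1  -92.1   84. ] F [-0.   0.5  0.4]
0.0 x 0.0001 y 0.0121
0.1 x -0.0018 y 0.0192
0.2 x -0.0029 y 0.0265
0.3 x -0.0033 y 0.0338
0.4 x -0.003 y 0.0411
0.5 x -0.0019 y 0.0484
0.6 x -0.0001 y 0.0555
0.7 x 0.0024 y 0.0624
0.8 x 0.0055 y 0.069
0.9 x 0.0093 y 0.0753
1.0 x 0.0138 y 0.0812
1.1 x 0.0187 y 0.0866
1.2 x 0.0242 y 0.0914
1.3 x 0.0302 y 0.0957
1.4 x 0.0365 y 0.0994
1.5 x 0.0432 y 0.1024
1.6 x 0.0501 y 0.1048
```

Emit:
{"op": "servo_tool", "data": {"steps": [{"delta_pos": [0, 0.006, 0], "spin": 0}, {"delta_pos": [0, 0.012, 0], "spin": 0}, {"delta_pos": [-0.002, 0.019, 0], "spin": 0}, {"delta_pos": [-0.003, 0.0265, 0], "spin": 0}, {"delta_pos": [-0.003, 0.034, 0], "spin": 0}, {"delta_pos": [-0.003, 0.041, 0], "spin": 0}, {"delta_pos": [-0.002, 0.0485, 0], "spin": 0}, {"delta_pos": [0, 0.0555, 0], "spin": 0}]}}

```text
clock: 10.1
tool_pos: [0.507, -0.0904, 0.2566]
ee_rot: [2.449, 1.967, -0.0]
force: [-0.5, 0.7, -0.0]
opening: -0.0002
grip_force: 0.3
```

Emit:
{"op": "servo_tool", "data": {"steps": [{"delta_pos": [0.0025, 0.007, 0], "spin": 0}, {"delta_pos": [0.0055, 0.0135, 0], "spin": 0}, {"delta_pos": [0.0095, 0.02, 0], "spin": 0}, {"delta_pos": [0.014, 0.0255, 0], "spin": 0}, {"delta_pos": [0.0185, 0.031, 0], "spin": 0}, {"delta_pos": [0.024, 0.036, 0], "spin": 0}, {"delta_pos": [0.03, 0.04, 0], "spin": 0}, {"delta_pos": [0.0365, 0.044, 0], "spin": 0}]}}

```text
clock: 10.9
tool_pos: [0.5577, -0.0637, 0.2567]
ee_rot: [2.449, 1.968, 0.0]
force: [-1.1, -0.3, 0.3]
opening: -0.0001
grip_force: 0.3
```

```bash
python3 - <<'E'
from h import *
st()
im=arm.capture('side')
cv2.imwrite('pics/s5.png',cv2.resize(im[180:310,250:410],None,fx=4.5,fy=4.5,interpolation=cv2.INTER_CUBIC))
E
```

```text
t 10.9 stand xy,tip [-24.6 -55.1  83.7] F [-1.1 -0.3  0.3]
```

View pics/s5.png

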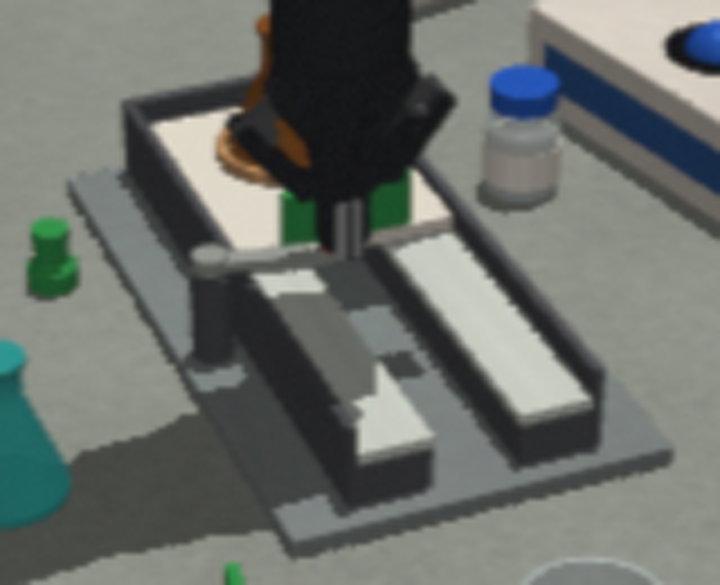

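The side view shows the bar nearly across behind the tab, with the fingertip behind the knob. I push on to the stop.

Emit:
{"op": "servo_tool", "data": {"steps": [{"delta_pos": [0.003, 0.001, 0], "spin": 0}, {"delta_pos": [0.006, 0.002, 0], "spin": 0}, {"delta_pos": [0.008, 0.002, 0], "spin": 0}, {"delta_pos": [0.01, 0.003, 0], "spin": 0}, {"delta_pos": [0.011, 0.003, 0], "spin": 0}]}}

```text
clock: 11.45
tool_pos: [0.5625, -0.0539, 0.2568]
ee_rot: [2.449, 1.968, 0.0]
force: [0.1, -0.2, 0.5]
opening: -0.0001
grip_force: 0.4
```

Emit:
{"op": "servo_tool", "data": {"steps": [{"delta_pos": [0.001, 0, 0], "spin": 0}, {"delta_pos": [0.002, 0, 0], "spin": 0}, {"delta_pos": [0.003, 0, 0], "spin": 0}]}}

```text
clock: 11.75
tool_pos: [0.5632, -0.0511, 0.2567]
ee_rot: [2.449, 1.968, 0.0]
force: [-0.4, -0.8, -0.5]
opening: -0.0
grip_force: 0.4
```

Emit:
{"op": "servo_tool", "data": {"steps": [{"delta_pos": [0.001, 0, 0], "spin": 0}, {"delta_pos": [0.002, 0, 0], "spin": 0}, {"delta_pos": [0.003, 0, 0], "spin": 0}]}}

```text
clock: 12.05
tool_pos: [0.5638, -0.0484, 0.2567]
ee_rot: [2.449, 1.967, -0.002]
force: [-0.8, -3.7, 0.4]
opening: -0.0001
grip_force: 1.9
```

```bash
python3 -c "
from h import *
st()"
```

```text
t 12.05 stand xy,tip [-21.9 -38.9  83.7] F [-0.8 -3.7  0.4]
```

Force has risen to 3.7 N with the tip at y −39, so the bar is on its stop. I retreat and check.

Emit:
{"op": "servo_tool", "data": {"steps": [{"delta_pos": [-0.01, 0, 0], "spin": 0}, {"delta_pos": [-0.03, 0, 0], "spin": 0}, {"delta_pos": [-0.06, 0, 0], "spin": 0}, {"delta_pos": [-0.08, 0, -0.03], "spin": 0}, {"delta_pos": [-0.08, 0, -0.07], "spin": 0}, {"delta_pos": [-0.08, 0, -0.12], "spin": 0}, {"delta_pos": [-0.08, 0, -0.15], "spin": 0}, {"delta_pos": [-0.08, 0, -0.15], "spin": 0}, {"delta_pos": [-0.08, 0, -0.15], "spin": 0}]}}

```text
clock: 12.95
tool_pos: [0.5466, -0.1267, 0.4071]
ee_rot: [2.449, 1.967, 0.002]
force: [-0.7, 0.4, -0.4]
opening: 0.0001
grip_force: 0.0
```

```bash
python3 - <<'E'
from h import *
st()
im=arm.capture('wrist');cv2.imwrite('pics/w6.png',im)
E
```

```text
t 12.95 stand xy,tip [ -21.8 -119.   234.1] F [-0.7  0.4 -0.4]
```

View pics/w6.png

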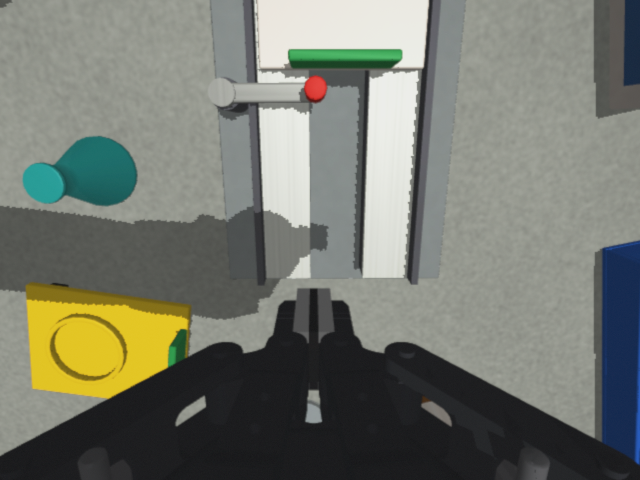

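In the wrist view the bar runs from the pivot (222,92) to the knob (316,89), square across behind the tab, and the robot is clear. I hand in.

```bash
python3 -c "
from plant import arm
print(arm.sign_off())"
```

```text
the job is handed in; nothing more can be done
None
```

I pushed the board home into its notches, swung the latch bar fully across behind the tab and handed the job in at about 13 s; the flask was upright in its ring when last seen, before the latch push, and sign-off gave no verdict.

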